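# Fish the dropped brass ring out from under the dust cover with the cranked hook

## Robot

A 6-joint arm with a two-finger parallel gripper is mounted at the origin on a cart in front of the work surface, level with it; the furniture and walls round the work are solid. World frame = base frame: x ahead of the robot, y to its left, z up, the work surface at z = 0. Lengths are in mm, angles in rad, forces in N, time in s.
With the tool pointing down it reaches from about 300 to 775 mm from the base axis. Payload 14.6 kg.
Tool frame: the origin (TCP) lies on the mounting face of the last link; the fingertips stand 199 mm ahead of it and the grasp point (between the pads) lies 180 mm ahead of it; z points along the fingers, y is the line along which they close (so a half turn about z gives the same grasp; the last joint's range is limited). The gripper opens to 94 mm and grips with 3 to 60 N. Pads are 16 mm wide; open, the fingers measure 119 mm over their backs; the gripper's body (75 mm by 177 mm) begins 78 mm behind the grasp point.
Start: joints at [1.188, 0.3, 1.521, -0, 1.321, -0.067], TCP at [170.815, 522.793, 404.646] pointing down, gripper open.
Joint ranges: [-3.03, 3.03], [-0.79, 2.21], [0.23, 2.52], [-1.04, 4.18], [0, 3.07], [-2.55, 2.55]. Speed limits (rad/s): [2.22, 2.22, 2.57, 3.14, 3.14, 3.14].

## Interface

Orientations are given as [roll, pitch, yaw] about the fixed x, y, z axes, in that order (R = Rz(yaw) Ry(pitch) Rx(roll)).
In Python, from cell import manip gives the robot as it stands. The module is installed in compiled form; this text tells all that it offers.
- The arm moves only by the shell command python3 -m creep 'ROWS' [FORCE]. ROWS is a JSON object of lists of equal length, an entry for each row: "slide": the shift along the world's x, y, z in cm, a list of three; "turn": the turn about the world's z in rad; "claw": the opening, from 0 (shut) to 1 (fully open). A call has 1 to 8 rows; each row shifts and turns the commanded pose from where the row before left it; what a row does not reach is not made up. A row lasts 1/8 s, in which the tool goes at most 62.5 mm and 10.7 degrees, less where a joint would pass 70% of its speed; a pose out of reach is approached as far as the arm can. A call with a gripper value outside its range is refused whole. The fingers move at their own pace and stop on an object; FORCE is the grip in N (left out, the last holds). Time passes only in rows, so rows that do not move let the fingers close. It gives the time, the measured TCP pose, the force, the opening and the grip force at its end, in the units of the state.
- manip.read_state(): the state, without advancing time (a new reading comes with each control period).
- manip.camera(name): name is "scene" or "top"; returns (picture, depth): 420x560x3 uint8, red, green, blue; 420x560 float32, mm along the optical axis (not along the pixel's ray), 0 where there is no reading.
- manip.calibration(name): a dict with "intrinsics" (3x3 intrinsics, pixels), "pose" (4x4, takes a point from camera to world coordinates). Camera axes: x right, y up, looking along -z (the intrinsics and any distortion apply to the point x, -y, -z); pixel columns grow to the right and rows downward; lengths in mm; the calibration is good to about 2 mm. A picture is of the moment at which its call begins. calibration takes no time and is no camera call.
- manip.sign_off(): hands the job in; it is judged then, once.
Trained networks look in the newest picture that a camera, given by its name, has taken for a name from the list of things; names that differ only in an ending like _2 or _b are one class to them, and where a whole thing is asked for, a point or a joint stands for the part that bears it (a point fixed in the world has none). Each returns a list of dicts, best first, with "score" (0 to 1); they miss things now and then, are a little off and sometimes report something else, mostly with a low value. They report only what shows in the picture. A call takes as long as a camera call. They do not tell look-alikes from the thing itself.
- manip.cut_out(query, camera): "mask" (420x560 bool, what is visible of it) and "position" ([column, row] in pixels, amid what is visible of it).
The state is a dict: "clock": time; "joints": joint angles; "qd": joint speeds; "effort": joint torques, N m; "eef_pos": TCP position; "eef_rot": TCP orientation; "wrist_force": force on the tool from outside, world axes, zero at the start; "moment": the same for the moment, N m; "finger_gap": finger opening in mm; "finger_force": force on a finger pad.
Only numpy, scipy, OpenCV 4.12 (cv2) and the standard library are available. Lean on these libraries where they do the work, as an engineer would, in place of code of your own. Each camera call takes 0.05 s, during which the arm holds its last target. There are 200 camera calls.

## Task

A brass ring has slipped under the low clear-topped cover of the stand. Take the hook with the orange handle, reach in under the cover, feel its toe gently down into the ring's hole, and draw the ring out until it lies flat on the open front of the stand's base plate, wholly clear of the cover. Then put the hook back standing on its black rest; move the ring only with the hook, press only lightly with it (a few newtons), and leave the lens case, the filter cube and the dish where they are.

Things in the scene. Friction and masses are not known exactly. Their poses are not given: they have to be found in the camera images.
- stand_mouth (a point): Middle of the gap's mouth, on the upper face of the base plate. x points horizontally into the gap, y to the left as one looks in, z up. The cover spans x = 0 to 130 mm; between its grey side walls 94 mm are free (y = -47 to 47), closed at the back at x = 122. The clear top lies 60 (underside) to 66 mm above the plate. In front (x = -130 to 0) the plate is open above.
- ring_center (a point): Centre (half-way up) of the loose brass ring, outer diameter 50 mm, hole 28 mm right through, 6 mm thick, 50 to 100 g; it starts flat on the base plate under the cover, its centre 40 to 65 mm in from the mouth. z is the ring's axis.
- hook_grip (a point): Centre of the hook's upright orange handle: 50 along x, 18 along y (take it across these), 48 mm high, flat underside 24 mm below. x points along the 6 mm steel rod (axis 14 mm below this point) to a 12 mm wide collar 125 mm ahead (6 to 22 mm below). From the collar a 6 mm toe pin points down; its set length is NOT measured: its round end is 32 to 52 mm below this point.
- rest_top (a point): Centre of the flat rubber-topped upper face (60 by 40 mm) of the fixed black rest, 36 mm above the worktop, with a foot 84 by 64 mm, 3 mm thick. The handle's underside stands on it. A tall tower PC stands to the left of the rest, from about world y = 0.23 m and x = 0.48 m on: come round it from the robot's side.
- lens_case_mid (a point): Middle (29 mm above its foot) of a black-lidded round lens case, 41 mm wide and 58 mm high, standing on the cover's top near its back. Leave it.
- cube_mid (a point): Middle of a black filter cube with magenta windows, 45 x 34 x 43 mm, on the worktop behind the stand. Leave it.
- dish: Pink covered culture dish, 60 mm across, 14 mm high, on the worktop; origin at the centre of its underside. Leave it.
- stand: The fixed stand: dark steel base plate 260 x 150 x 4 mm on the worktop, one half bridged by a low cover with grey walls and a clear top. Same axes as stand_mouth; origin 4 mm below it. Its height and the plate are rigid.
- ring: The brass ring; origin at the centre of its underside.
- hook: The hook, about 170 g, standing on its rest at the start; origin at the centre of the handle's underside, axes as hook_grip. The toe pin is clamped fast and does not give under light forces, but how far it sticks out differs each time, so the depth has to be felt.
Things that resemble listed ones, but are neither listed nor needed, are in the scene too. Leave any blue look-alike of the part that bears rest_top alone.

How it is judged (in metres and radians):
On the way, in this order (a step that is already met when the one before it is completed fails the run):
1. the hook is lifted off its rest (z of hook_grip in the frame of rest_top above 0.03 m), for 0.1 s.
2. the ring, drawn by the hook, lies out on the open front of the base plate, clear of the cover (x of ring_center in the frame of stand_mouth between -0.112 and -0.028 m and y of ring_center in the frame of stand_mouth between -0.055 and 0.055 m and z of ring_center in the frame of stand_mouth below 0.006 m and angle between ring_center's own z axis and vertical below 0.1 rad), for 0.2 s.
At the end, for the whole second after the job is handed in: The ring lies flat (within 0.1 rad) on the base plate in front of the cover, its centre 28 to 112 mm before the mouth and within 55 mm of the middle line; the hook stands upright (within 0.1 rad) on its rest, handle within 20 mm of the rest's centre; both at rest (all of step 2 and horizontal distance between hook_grip and rest_top below 0.02 m and z of hook_grip in the frame of rest_top between 0.021 and 0.028 m and angle between hook_grip's own z axis and vertical below 0.1 rad and linear speed of each of hook, ring below 0.02 m/s); the robot touches nothing.
It fails at once if the hook presses on the stand with more than 8 N (contact force between hook and stand above 8 N).
It fails at once if the hook presses on the ring with more than 8 N (contact force between hook and ring above 8 N).
It fails at once if the fingers touch the ring (contact force between the fingers and ring above 0.3 N).
It fails at once if the lens case, the filter cube or the dish is moved more than 20 mm (distance of any of lens_case_mid, cube_mid, dish from where it was at the start of the episode above 0.02 m).
It also fails if it takes over 58 s, if anything falls off the work surface, if the arm or the gripper's body presses on something with over 40 N, if the wrist force passes 120 N, or if a joint passes its speed limit or range.

## Working session

There is one attempt and no reset: what is moved stays moved. The work goes in short steps, Python scripts to look and compute and a shell command to move; the robot and the scene stay as the last step left them, time stands still between calls to the robot, and variables do not carry over. Pictures are saved under pics/ and viewed, at most 10 in all, crops included, and the job is handed in when it is done.

```bash
mkdir -p pics
cat > h.py <<'E'
import numpy as np, cv2
from cell import manip
def snap(cam,name=None):
    p,d=manip.camera(cam)
    if name: cv2.imwrite(f'pics/{name}.png',p[:,:,::-1])
    return p,d
def pts(cam,d,mask):
    c=manip.calibration(cam);K=np.array(c['intrinsics']);T=np.array(c['pose'])
    v,u=np.nonzero(mask&(d>0));z=d[v,u]
    P=np.stack([(u-K[0,2])/K[0,0]*z,-(v-K[1,2])/K[1,1]*z,-z,np.ones_like(z)])
    return (T@P)[:3].T
E
python3 - <<'E'
from h import *
for c in ('scene','top'):
    p,d=snap(c,c+'0'); cal=manip.calibration(c); print(c,{k:np.round(v,3).tolist() for k,v in cal.items()})
    for q in ('hook','ring','rest_top','stand','lens_case_mid','cube_mid','dish'):
        for r in manip.cut_out(q,c)[:3]:
            P=pts(c,d,r['mask']); print(q,round(r['score'],2),np.round(r['position']),r['mask'].sum(),np.round(np.median(P,0)) if len(P) else None,np.round(np.percentile(P,[2,98],axis=0)).tolist() if len(P) else None)
print(manip.read_state())
E
```

```text
scene {'intrinsics': [[379.721, 0.0, 280.522], [0.0, 379.721, 204.325], [0.0, 0.0, 1.0]], 'pose': [[0.832, 0.406, -0.379, 156.115], [-0.555, 0.589, -0.587, -546.266], [-0.015, 0.699, 0.715, 842.32], [0.0, 0.0, 0.0, 1.0]]}
hook 0.75 [244. 217.] 350 [468. 117.  60.] [[441.0, 75.0, -0.0], [578.0, 198.0, 85.0]]
rest_top 0.93 [180. 179.] 418 [383. 414.  20.] [[346.0, 389.0, 0.0], [425.0, 449.0, 38.0]]
rest_top 0.86 [250. 226.] 376 [459. 108.  10.] [[426.0, 87.0, 0.0], [506.0, 154.0, 37.0]]
stand 0.84 [320. 293.] 5261 [ 496. -201.   23.] [[433.0, -305.0, 1.0], [601.0, -46.0, 72.0]]
lens_case_mid 0.88 [342. 301.] 468 [ 482. -271.  125.] [[470.0, -285.0, 75.0], [508.0, -248.0, 130.0]]
cube_mid 0.58 [368. 225.] 261 [731. -91.  38.] [[717.0, -105.0, 3.0], [763.0, -70.0, 44.0]]
cube_mid 0.2 [248. 214.] 396 [473. 115.  55.] [[441.0, 73.0, -0.0], [598.0, 138.0, 85.0]]
dish 0.68 [318. 206.] 166 [703.  70.   4.] [[680.0, 48.0, 1.0], [726.0, 93.0, 8.0]]
top {'intrinsics': [[425.632, 0.0, 272.069], [0.0, 425.632, 208.893], [0.0, 0.0, 1.0]], 'pose': [[-0.01, 0.997, -0.078, 470.849], [-1.0, -0.011, -0.
[... 887 characters left out ...]
], [728.0, 91.0, 8.0]]
{'clock': 0.8, 'joints': array([ 1.18840035e+00,  2.99927854e-01,  1.52100947e+00,  1.48226251e-05,
        1.32069448e+00, -6.65732397e-02]), 'qd': array([-0.00140079, -0.0007466 ,  0.00126546, -0.00078591, -0.00115218,
        0.00031108]), 'effort': array([ 1.34746177e-03, -5.31642258e+01, -3.52891409e+01,  7.09142676e-02,
        2.14445195e-02, -2.08855823e-05]), 'eef_pos': array([170.81524381, 522.79709365, 404.62628718]), 'eef_rot': array([-3.14155455e+00, -1.69338274e-05,  2.82576625e+00]), 'wrist_force': array([ 0.33906424,  1.1309822 , -0.3289444 ]), 'moment': array([ 0.00476322, -0.00067207,  0.03087795]), 'finger_force': 0.0, 'finger_gap': 94.0072052651047}
```

Run:
```python
import cv2
a=cv2.imread('pics/scene0.png');b=cv2.imread('pics/top0.png')
cv2.imwrite('pics/s1.png',cv2.resize(a[120:400,130:500],(793,600),interpolation=cv2.INTER_CUBIC))
cv2.imwrite('pics/t1.png',cv2.resize(b[110:320,130:410],(800,600),interpolation=cv2.INTER_CUBIC))
```

```text
(no output)
```

View pics/s1.png

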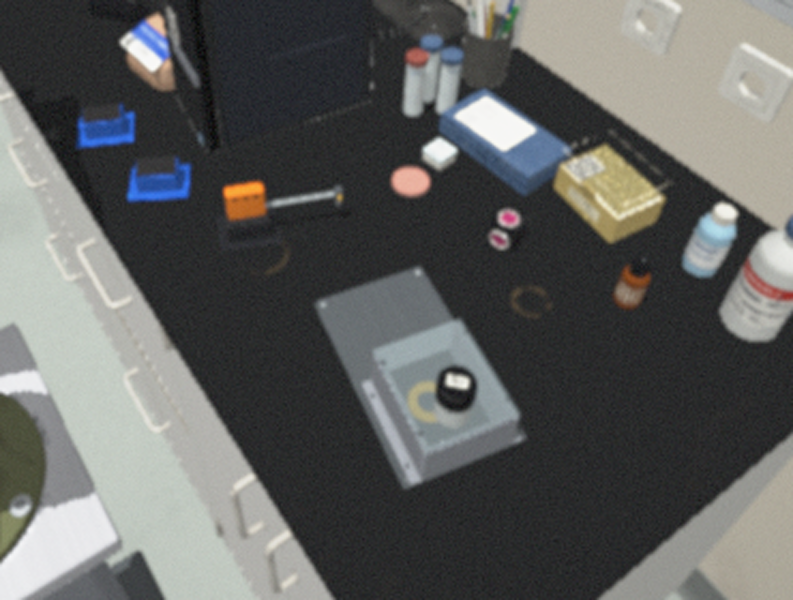

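View pics/t1.png

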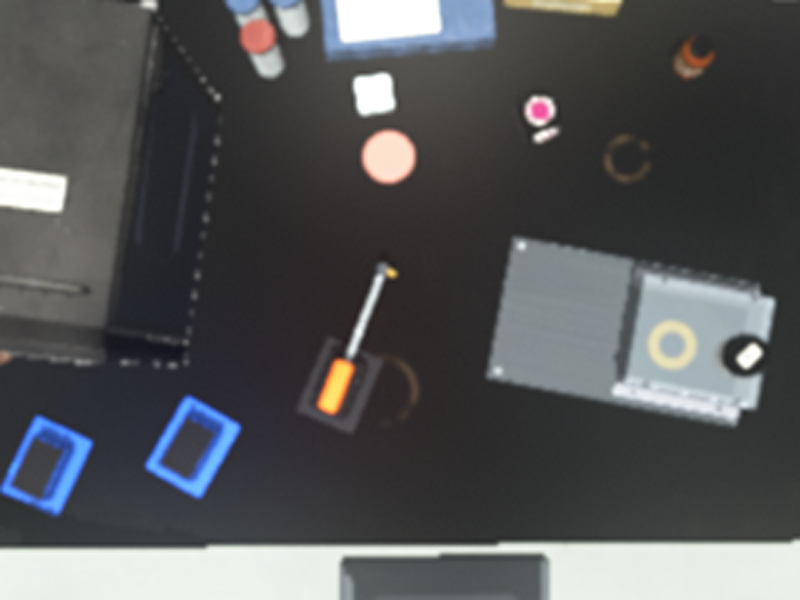

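The pictures show the hook (scene crop 244,200; top crop 337,387) on its black rest. The blue rests at left are look-alikes. The only brass ring is under the cover (top crop 672,345; scene crop 427,402). The brown arcs at top (627,158) and (400,390) are stains on the worktop. I choose the orange hook and the ring under the cover, and measure both next.

```bash
cat >> h.py <<'E'
def ray(cam,uv,z):
    c=manip.calibration(cam);K=np.array(c['intrinsics']);T=np.array(c['pose'])
    uv=np.atleast_2d(uv).astype(float)
    D=np.stack([(uv[:,0]-K[0,2])/K[0,0],-(uv[:,1]-K[1,2])/K[1,1],-np.ones(len(uv))],1)@T[:3,:3].T
    o=T[:3,3]; return o+D*((z-o[2])/D[:,2])[:,None]
def tri(uvs):
    A=np.zeros((3,3));b=np.zeros(3)
    for cam,uv in uvs.items():
        p=ray(cam,uv,0)[0];o=np.array(manip.calibration(cam)['pose'])[:3,3];d=(p-o)/np.linalg.norm(p-o);M=np.eye(3)-np.outer(d,d);A+=M;b+=M@o
    return np.linalg.solve(A,b)
def orange(p):
    h=cv2.cvtColor(p,cv2.COLOR_RGB2HSV); return (h[...,0]>=5)&(h[...,0]<18)&(h[...,1]>170)&(h[...,2]>120)
def rect(P): 
    r=cv2.minAreaRect(P[:,:2].astype(np.float32)); return np.round(r[0],1),np.round(r[1],1),round(r[2],1)
E
python3 - <<'E'
from h import *
from scipy import ndimage as nd
rc={};hc={}
for c,box in (('scene',(310,350,290,325)),('top',(345,390,215,250))):
    p,d=snap(c)
    m=orange(p);l,n=nd.label(m);
    s=nd.sum(m,l,range(1,n+1));P=None
    for i in range(n):
        if s[i]>15:
            P=pts(c,d,l==i+1);print(c,'orange',s[i],np.round(np.median(P,0)),np.round(nd.center_of_mass(l==i+1)[::-1],1))
    i=np.argmax(s);P=pts(c,d,l==i+1);t=P[:,2]>np.percentile(P[:,2],90)-8
    print(' top face',rect(P[t]),np.median(P[t],0).round(1))
    # stand plate
    m=manip.cut_out('stand',c)[0]['mask'];P=pts(c,d,m)
    lo=P[(abs(P[:,2]-4)<6)];hi=P[(P[:,2]>58)&(P[:,2]<76)]
    print(' stand all',rect(P[P[:,2]<76]),' low',rect(lo),np.median(lo[:,2]),' hi',rect(hi) if len(hi) else None,len(hi),np.median(hi[:,2]))
    # ring
    h=cv2.cvtColor(p,cv2.COLOR_RGB2HSV).astype(int)
    u0,u1,v0,v1=box;w=p[v0:v1,u0:u1].astype(int);mm=(w[...,0]-w[...,2])>25
    vv,uu=np.nonzero(mm);e=cv2.minAreaRect(np.stack([uu+u0,vv+v0],1).astype(np.float32))
    print(' ring px',len(vv),e,'xy@z=8.5',ray(c,[e[0]],8.5).round(1),'depth there z',np.median(pts(c,d,np.pad(mm,((v0,420-v1),(u0,560-u1))))[:,2]))
    rc[c]=e[0]
    m=manip.cut_out('rest_top',c)
    R=pts(c,d,d>0);k=(abs(R[:,2]-36)<4)&(abs(R[:,0]-470)<60)&(abs(R[:,1]-115)<60);print(' rest top pts',k.sum(),rect(R[k]))
print('ring tri',tri(rc).round(1))
E
```

```text
scene orange 271.0 [464. 118.  68.] [243.7 212.9]
scene orange 31.0 [ 789. -250.   55.] [425.8 250. ]
 top face (array([465. , 122.6]), array([20.3, 49. ]), 68.3) [463.1 119.7  82.7]
 stand all (array([ 524.5, -169.7]), array([264.9, 162.3]), 78.1)  low (array([ 524.3, -169.3]), array([264.3, 162.4]), 78.5) 4.212288619307174  hi (array([ 505.5, -232.9]), array([132.8, 111. ]), 78.3) 2111 69.81351228250912
 ring px 111 ((326.67926025390625, 306.81201171875), (11.840381622314453, 18.02665138244629), 3.8140745162963867) xy@z=8.5 [[ 497.3 -214.2    8.5]] depth there z 70.26185021242998
 rest top pts 103 (array([465.1, 121.8]), array([39.8, 58.7]), 65.1)
top orange 18.0 [ 787. -240.   55.] [372.8 130.6]
top orange 25.0 [472. 132.  37.] [245.  241.8]
top orange 27.0 [464. 113.  81.] [250.4 244.8]
 top face (array([463.1, 114.4]), array([ 4.3, 46.1]), 71.5) [466.3 112.2  83.2]
 stand all (array([ 516.8, -181.3]), array([283.4, 153.9]), 78.4)  low (array([ 516.7, -180.4]), array([279.9, 153.3]), 78.4) 3.918308715702551  hi (array([ 506.2, -235. ]), array([130.6, 110.3]), 78.3) 1592 69.89127146350438
 ring px 142 ((365.0, 230.5), (15.0, 16.0), 90.0) xy@z=8.5 [[ 502.1 -219.5    8.5]] depth there z 69.45295857338056
 rest top pts 130 (array([466.5, 122.8]), array([38.7, 59.7]), 67.7)
ring tri [ 499.2 -217.    11.5]
```

Run:
```python
import cv2
b=cv2.imread('pics/top0.png');a=cv2.imread('pics/scene0.png')
cv2.imwrite('pics/c1.png',cv2.hconcat([cv2.resize(b[190:270,220:300],(400,400),interpolation=cv2.INTER_CUBIC),cv2.resize(a[190:270,220:300],(400,400),interpolation=cv2.INTER_CUBIC)]))
```

```text
(no output)
```

View pics/c1.png

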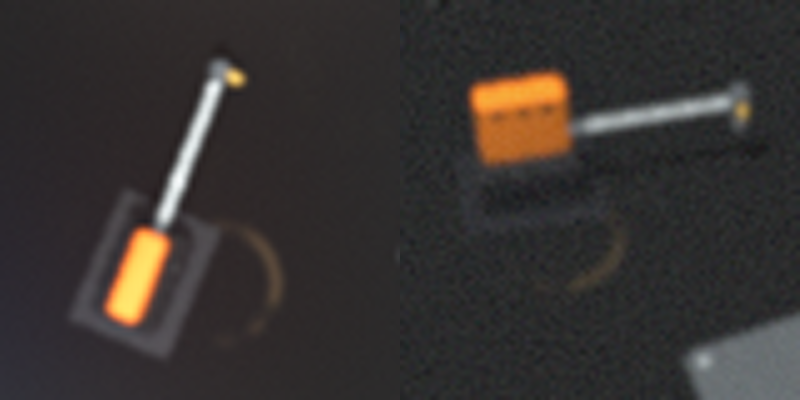

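The close crop confirms the orange-handled hook on the black, not blue, rest, with its collar at crop (217,68). It points toward +x and slightly -y.

Run:
```python
from h import *
C=lambda x,y:(220+x/5,190+y/5)
S=lambda x,y:(220+(x-400)/5,190+y/5)
ht={'top':C(138,277),'scene':S(520,93)}
print('handle top tri',tri(ht).round(1),[ray(c,ht[c],84).round(1).tolist() for c in ht])
co={'top':C(218,66),'scene':S(741,92)}
print('collar top tri',tri(co).round(1),[ray(c,co[c],78).round(1).tolist() for c in co])
# rod in top: two points
a=ray('top',C(165,220),46+0)[0];b=ray('top',C(216,80),46)[0];
a=ray('top',C(165,220),49)[0];b=ray('top',C(214,85),49)[0];print('rod yaw',np.degrees(np.arctan2(*(b-a)[1::-1])))
T=lambda x,y:(130+x*.35,110+y*.35)
Q=lambda x,y:(130+x*370/793,120+y*280/600)
for n,p,z in (('frontL',T(515,238),4),('frontR',T(488,380),4)): print(n,ray('top',p,z).round(1))
for n,p,z in (('frontL',Q(420,267),4),('frontR',Q(316,304),4),('backL',Q(525,438),4),('backR',Q(407,487),4)): print(n,ray('scene',p,z).round(1))
for n,p in (('ring top',T(672,345)),): print(n,ray('top',p,10).round(1))
print('ring sc',ray('scene',Q(429,401),10).round(1))
```

```text
handle top tri [464.  120.6  84. ] [[[462.6, 121.4, 84.0]], [[465.5, 119.8, 84.0]]]
collar top tri [582.9  76.4  52.5] [[[579.7, 76.3, 78.0]], [[569.9, 55.9, 78.0]]]
rod yaw -20.400958172935574
frontL [[614.5 -60.9   4. ]]
frontR [[467.4 -30.5   4. ]]
frontL [[617.6 -60.7   4. ]]
frontR [[473.4 -33.3   4. ]]
backL [[ 564.2 -311.9    4. ]]
backR [[ 423.5 -282.9    4. ]]
ring top [[ 501.4 -219.8   10. ]]
ring sc [[ 503.1 -220.2   10. ]]
```

```bash
python3 -m creep '{"slide":[[0,-6,0],[0,-6,0],[2,-6,0],[3,-5,0],[4,-5,0],[3,-5,0],[0,0,0]],"turn":[0,0,0,0,0,0,0],"claw":[1,1,1,1,1,1,1]}' 25
```

```text
clock: 1.98
eef_pos: [291.0, 192.0, 404.9]
eef_rot: [3.141, 0.001, 2.819]
wrist_force: [0.0, 0.6, -0.1]
finger_gap: 94.1
finger_force: 0.0
```

```bash
python3 -m creep '{"slide":[[3,-4,0],[5,-3.2,-2],[5,0,-3],[4.3,0,-4],[0,0,-3],[0,0,-2],[0,0,0]],"turn":[-0.044,0,0,0,0,0,0],"claw":[1,1,1,1,1,1,1]}' 25
```

```text
clock: 2.85
eef_pos: [462.1, 123.7, 263.6]
eef_rot: [-3.14, -0.002, 2.783]
wrist_force: [0.3, -0.4, 1.3]
finger_gap: 94.0
finger_force: 0.0
```

Run:
```python
from h import *
p,d=snap('scene');cv2.imwrite('pics/g1.png',cv2.resize(p[100:280,150:390],(800,600),interpolation=cv2.INTER_CUBIC)[:,:,::-1])
```

```text
(no output)
```

View pics/g1.png

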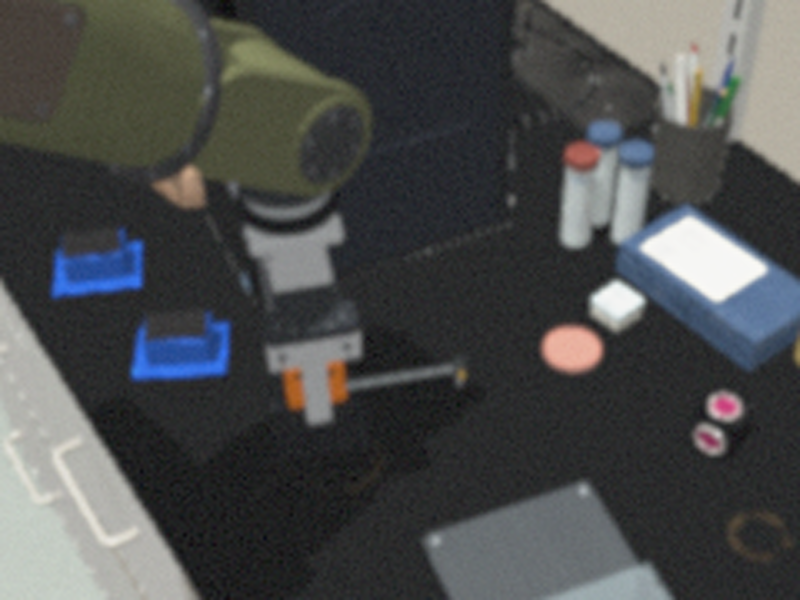

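The near finger (crop 317,390) straddles the handle's middle, so I lower, close and lift.

```bash
python3 -m creep '{"slide":[[0.2,-0.3,-1.5],[0,0,0],[0,0,0],[0,0,0],[0,0,0],[0,0,0],[0,0,0],[0,0,0]],"turn":[-0.008,0,0,0,0,0,0,0],"claw":[1,0,0,0,0,0,0,0]}' 40
python3 - <<'E'
from h import *
s=manip.read_state();print(s['eef_pos'],s['eef_rot'],s['finger_gap'],s['finger_force'],s['wrist_force'],s['moment'])
E
```

```text
clock: 3.9
eef_pos: [464.5, 119.8, 249.7]
eef_rot: [-3.142, -0.0, 2.774]
wrist_force: [-0.2, -0.5, 0.3]
finger_gap: 27.5
finger_force: 0.0
[464.51649569 119.76359596 249.70370708] [-3.14156815e+00 -1.02086842e-05  2.77378684e+00] 27.476363349580893 0.0 [-0.19808433 -0.52005869  0.26510056] [ 0.03472023 -0.00563098  0.03440831]
```

```bash
python3 -m creep '{"slide":[[0,0,0],[0,0,0],[0,0,0],[0,0,0],[0,0,2],[0,0,3],[0,0,5],[0,0,0]],"turn":[0,0,0,0,0,0,0,0],"claw":[0,0,0,0,0,0,0,0]}' 40
python3 - <<'E'
from h import *
s=manip.read_state();print(s['eef_pos'],s['eef_rot'],s['finger_gap'],s['finger_force'],s['wrist_force'],s['moment'])
E
```

```text
clock: 4.9
eef_pos: [464.8, 119.8, 352.6]
eef_rot: [3.139, 0.005, 2.774]
wrist_force: [-0.2, -0.1, -1.9]
finger_gap: 17.6
finger_force: 40.0
[464.79515853 119.80019315 352.5842468 ] [3.1387978  0.00489743 2.773783  ] 17.624134502621295 39.96382176876068 [-0.22955004 -0.11816509 -1.86968777] [ 0.03202445  0.05123117 -0.00758864]
```

```bash
python3 -m creep '{"slide":[[1,-1.4,0],[1,-1.4,0],[1,-1.5,0],[1,-1.5,0],[1,-1.5,0],[1.1,-1.5,0],[1.1,-1.5,0],[1,-1.5,0]],"turn":[-0.176,-0.176,-0.176,-0.176,-0.176,-0.175,-0.175,-0.175],"claw":[0,0,0,0,0,0,0,0]}' ;python3 -m creep '{"slide":[[0,0,0],[0,0,0],[0,0,0]],"turn":[0,0,0],"claw":[0,0,0]}'
python3 - <<'E'
from h import *
s=manip.read_state();print(s['eef_pos'],s['eef_rot'],s['wrist_force'])
for c in('scene','top'):
    p,d=snap(c,'st_'+c)
a=cv2.imread('pics/st_scene.png');b=cv2.imread('pics/st_top.png')
cv2.imwrite('pics/st.png',cv2.hconcat([cv2.resize(b[150:290,270:410],(400,400),interpolation=cv2.INTER_CUBIC),cv2.resize(a[150:290,230:370],(400,400),interpolation=cv2.INTER_CUBIC)]))
E
```

```text
clock: 5.9
eef_pos: [546.7, 1.2, 348.0]
eef_rot: [-3.139, 0.0, 1.363]
wrist_force: [0.1, 0.0, -1.7]
finger_gap: 17.8
finger_force: 40.0
clock: 6.28
eef_pos: [546.2, 2.3, 349.4]
eef_rot: [-3.141, 0.0, 1.372]
wrist_force: [-0.1, -0.9, -1.7]
finger_gap: 17.7
finger_force: 40.0
[546.21812472   2.29385938 349.44913054] [-3.14117874e+00  2.09481918e-05  1.37159739e+00] [-0.09167072 -0.85993094 -1.72633811]
```

View pics/st.png

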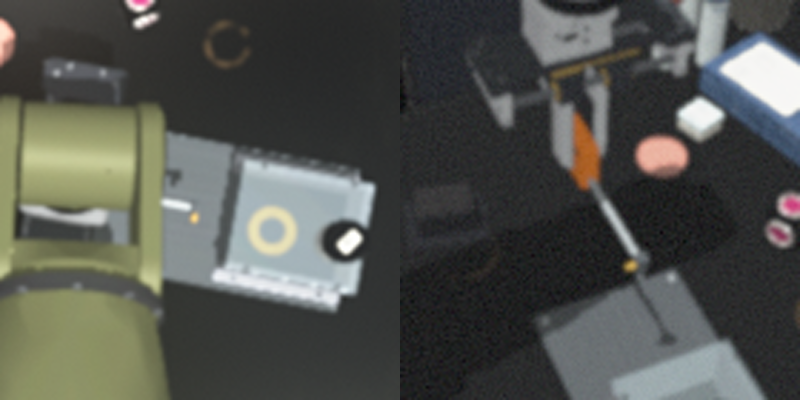

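The top crop shows the collar end at about (190,207) and the scene crop at about (640,258). The ring is still under the cover at (270,230). I check the toe position in the hand against both.

Run:
```python
from h import *
a={'top':(270+191*.35,150+208*.35),'scene':(230+(640-400)*.35,150+260*.35)}
print(tri(a),[ray(c,a[c],150).round(1) for c in a])
s=(270+194*.35,150+217*.35),(230+(631-400)*.35,150+267*.35)
print('screw',tri({'top':s[0],'scene':s[1]}))
# ring refit in top image
p,d=snap('top');w=p[215:250,345:390].astype(int);mm=((w[...,0]-w[...,2])>25);m=(mm*255).astype(np.uint8)
c,_=cv2.findContours(m,cv2.RETR_EXTERNAL,2);c=max(c,key=len);e=cv2.fitEllipse(c);print('ring',ray('top',[[e[0][0]+345,e[0][1]+215]],10),e)
```

```text
[ 521.17270632 -118.20834721  146.40701018] [array([[ 519.5, -116.7,  150. ]]), array([[ 520.9, -121.3,  150. ]])]
screw [ 511.93480133 -120.19469315  146.06267937]
ring [[ 503.1158893  -218.79692325   10.        ]] ((19.84234619140625, 15.154212951660156), (15.574173927307129, 15.964282989501953), 133.25927734375)
```

```bash
python3 -m creep '{"slide":[[0,0,-3],[0,0,-3],[0,0,-2],[0,0,-1.2],[0,0,0],[0,0,0]],"turn":[0,0,0,0,0,0],"claw":[0,0,0,0,0,0]}'
python3 - <<'E'
from h import *
s=manip.read_state();print(s['eef_pos'],s['eef_rot'],s['wrist_force'],s['moment'])
E
```

```text
clock: 7.18
eef_pos: [546.7, 1.8, 258.5]
eef_rot: [3.14, -0.0, 1.369]
wrist_force: [0.7, 0.1, -1.4]
finger_gap: 18.1
finger_force: 40.0
[546.71924588   1.78762089 258.54251252] [ 3.14034868e+00 -1.77655163e-04  1.36897005e+00] [ 0.65341754  0.1162354  -1.35635332] [-0.03693956  0.02968462 -0.00570316]
```

```bash
python3 -m creep '{"slide":[[0,0,-0.2],[0,0,-0.1],[0,0,-0.1],[0,0,-0.1],[0,0,-0.1],[0,0,0]],"turn":[0,0,0,0,0,0],"claw":[0,0,0,0,0,0]}'
python3 - <<'E'
from h import *
s=manip.read_state();print(s['eef_pos'],s['wrist_force'],s['moment'])
p,d=snap('scene');cv2.imwrite('pics/d1.png',cv2.resize(p[190:280,280:400],(800,600),interpolation=cv2.INTER_CUBIC)[:,:,::-1])
E
```

```text
clock: 7.92
eef_pos: [546.5, 1.8, 251.6]
eef_rot: [-3.141, 0.0, 1.369]
wrist_force: [-0.9, -0.1, -1.6]
finger_gap: 17.7
finger_force: 40.0
[546.49068049   1.76879089 251.5855963 ] [-0.90554152 -0.09932303 -1.59440898] [-0.04976549  0.06610245 -0.00183849]
```

View pics/d1.png

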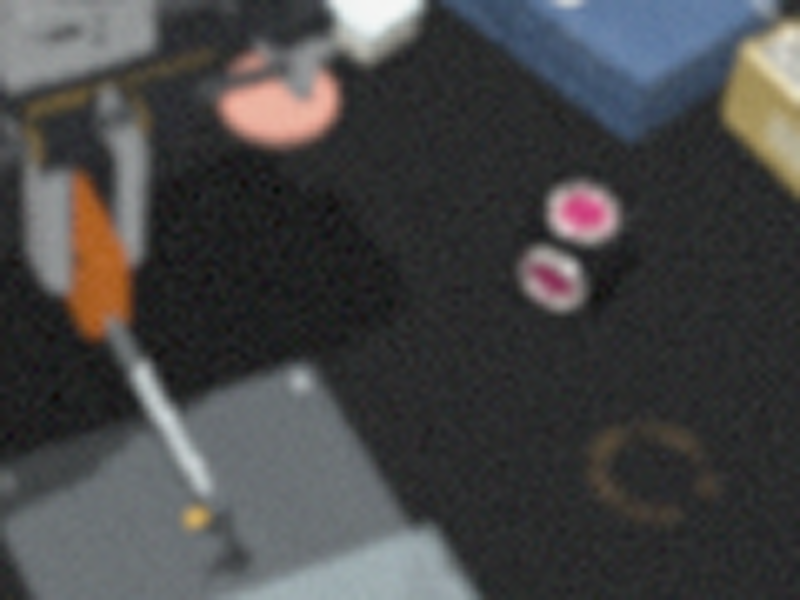

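The toe (crop 230,540) hovers just above the open plate. I continue feeling down in small steps and watch force and moment.

```bash
cat > st.py <<'E'
from h import *
s=manip.read_state();print(s['eef_pos'].round(1),s['eef_rot'].round(4),'F',s['wrist_force'].round(2),'M',s['moment'].round(3))
E
R='"turn":[0,0,0,0,0,0,0,0],"claw":[0,0,0,0,0,0,0,0]'
python3 -m creep '{"slide":[[0,0,-0.2],[0,0,-0.1],[0,0,-0.1],[0,0,-0.05],[0,0,-0.05],[0,0,-0.05],[0,0,-0.05],[0,0,0]],"turn":[0,0,0,0,0,0,0,0],"claw":[0,0,0,0,0,0,0,0]}' >/dev/null; python3 st.py
```

```text
[546.5   1.8 245.7] [-3.1416 -0.      1.3688] F [-0.24 -0.4  -1.81] M [-0.054  0.085 -0.041]
```

```bash
python3 -m creep '{"slide":[[0,0,-0.05],[0,0,-0.05],[0,0,-0.05],[0,0,0]],"turn":[0,0,0,0],"claw":[0,0,0,0]}' >/dev/null; python3 st.py
```

```text
[546.5   1.8 244.1] [-3.1415  0.      1.3688] F [-0.14 -0.17 -2.  ] M [-0.029  0.07  -0.007]
```

```bash
python3 -m creep '{"slide":[[0,0,-0.05],[0,0,-0.05],[0,0,-0.05],[0,0,-0.05],[0,0,0]],"turn":[0,0,0,0,0],"claw":[0,0,0,0,0]}' >/dev/null; python3 st.py
```

```text
[546.5   1.8 242.1] [-3.1415  0.      1.3689] F [ 0.99  0.76 -1.9 ] M [-0.017  0.12  -0.007]
```

```bash
python3 -m creep '{"slide":[[0,0,-0.05],[0,0,-0.05],[0,0,-0.05],[0,0,-0.05],[0,0,0]],"turn":[0,0,0,0,0],"claw":[0,0,0,0,0]}' >/dev/null; python3 st.py
```

```text
[546.5   1.8 240.1] [-3.1414  0.      1.3688] F [-0.55  0.26 -2.03] M [-0.011  0.07  -0.022]
```

```bash
python3 -m creep '{"slide":[[0,0,-0.05],[0,0,-0.05],[0,0,-0.05],[0,0,-0.05],[0,0,0]],"turn":[0,0,0,0,0],"claw":[0,0,0,0,0]}' >/dev/null; python3 st.py
```

```text
[546.5   1.8 238.2] [-3.1416  0.      1.3688] F [ 0.47  0.46 -1.62] M [-0.047  0.05   0.039]
```

```bash
python3 -m creep '{"slide":[[0,0,-0.05],[0,0,-0.05],[0,0,-0.05],[0,0,-0.05],[0,0,0]],"turn":[0,0,0,0,0],"claw":[0,0,0,0,0]}' >/dev/null; python3 st.py
```

```text
[546.5   1.8 236.2] [-3.1416  0.      1.3688] F [-0.34 -0.21 -1.24] M [-0.063  0.081  0.046]
```

```bash
python3 -m creep '{"slide":[[0,0,-0.05],[0,0,-0.05],[0,0,0]],"turn":[0,0,0],"claw":[0,0,0]}' >/dev/null; python3 st.py
```

```text
[546.5   1.8 235.1] [-3.1415  0.      1.3688] F [-0.9   0.47 -1.8 ] M [-0.029  0.017 -0.002]
```

```bash
python3 -m creep '{"slide":[[0,0,-0.05],[0,0,-0.05],[0,0,-0.05],[0,0,-0.05],[0,0,0]],"turn":[0,0,0,0,0],"claw":[0,0,0,0,0]}' >/dev/null; python3 st.py
```

```text
[546.5   1.8 233.1] [-3.1415  0.      1.3688] F [ 0.37 -0.66 -2.  ] M [-0.032  0.058  0.001]
```

```bash
python3 -m creep '{"slide":[[0,0,-0.05],[0,0,-0.05],[0,0,-0.05],[0,0,-0.05],[0,0,0]],"turn":[0,0,0,0,0],"claw":[0,0,0,0,0]}' >/dev/null; python3 st.py
```

```text
[546.5   1.8 231.2] [-3.1415 -0.      1.3688] F [ 0.23 -0.07 -0.79] M [-0.063  0.087  0.021]
```

```bash
python3 -m creep '{"slide":[[0,0,-0.05],[0,0,-0.05],[0,0,0]],"turn":[0,0,0],"claw":[0,0,0]}' >/dev/null; python3 st.py
```

```text
[546.5   1.8 230.1] [-3.1415  0.      1.3688] F [-0.93 -0.1  -0.54] M [-0.028  0.036 -0.057]
```

```bash
python3 -m creep '{"slide":[[0,0,-0.05],[0,0,-0.05],[0,0,0]],"turn":[0,0,0],"claw":[0,0,0]}' >/dev/null; python3 st.py;python3 st.py
```

```text
[546.5   1.8 229.2] [3.1416 0.     1.3688] F [ 1.03 -0.32 -0.38] M [-0.11   0.12   0.036]
[546.5   1.8 229.2] [3.1416 0.     1.3688] F [ 1.03 -0.32 -0.38] M [-0.11   0.12   0.036]
```

```bash
for i in 1 2 3 4; do python3 -m creep '{"slide":[[0,0,0]],"turn":[0],"claw":[0]}' >/dev/null; python3 st.py; done
```

```text
[546.5   1.8 229.2] [ 3.1416 -0.      1.3688] F [-0.01 -0.12 -0.58] M [-0.049  0.103 -0.002]
[546.5   1.8 229.2] [3.1416 0.     1.3688] F [ 0.62 -0.72 -1.12] M [-0.056  0.078  0.045]
[546.5   1.7 229.2] [-3.1416  0.      1.3688] F [-0.54 -0.45 -1.59] M [-0.135  0.024 -0.1  ]
[546.5   1.8 229.2] [-3.1416 -0.      1.3688] F [ 0.08 -0.37 -0.67] M [-0.11   0.115  0.052]
```

Contact on the plate sets in at TCP z ≈ 231, so the toe is about 37 mm long and the ring's top would stop it near 237. I raise to 246 and reach in under the cover.

```bash
python3 -m creep '{"slide":[[0,0,0.9],[0,0,0.8],[-0.4,-2,0],[-0.5,-2.5,0],[-0.5,-2.5,0],[-0.3,-1.8,0],[-0.2,-1.2,0],[0,0,0]],"turn":[0,0,0,0,0,0,0,0],"claw":[0,0,0,0,0,0,0,0]}'; python3 st.py
python3 - <<'E'
from h import *
p,d=snap('top');q,_=snap('scene')
cv2.imwrite('pics/in.png',cv2.hconcat([cv2.resize(p[200:260,330:390],(400,400),interpolation=cv2.INTER_CUBIC),cv2.resize(q[270:340,290:360],(400,400),interpolation=cv2.INTER_CUBIC)])[:,:,::-1])
E
```

```text
clock: 15.85
eef_pos: [527.4, -98.8, 246.2]
eef_rot: [-3.142, -0.0, 1.368]
wrist_force: [-0.1, 1.3, -1.1]
finger_gap: 17.7
finger_force: 40.0
[527.4 -98.8 246.2] [-3.1415 -0.      1.3678] F [-0.15  1.26 -1.15] M [ 0.03   0.031 -0.012]
```

View pics/in.png

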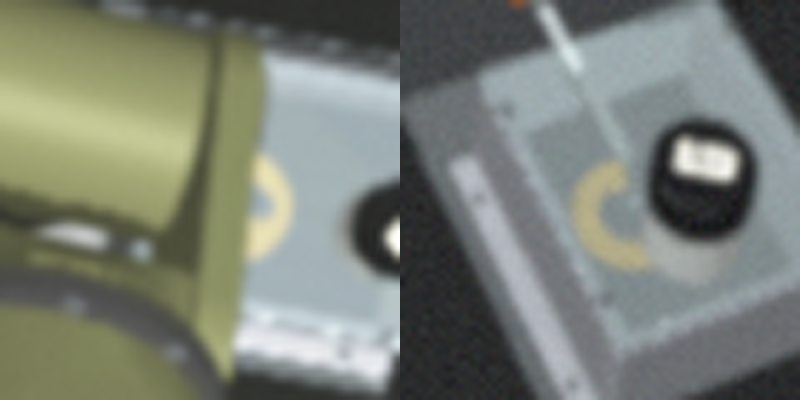

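In the scene crop the rod ends over the ring's hole (about 630,190), partly behind the lens case. The arm hides the toe in the top view. I lower gently past ring-top height.

```bash
python3 -m creep '{"slide":[[0,0,-0.4],[0,0,-0.2],[0,0,-0.1],[0,0,-0.1],[0,0,-0.1],[0,0,-0.1],[0,0,-0.1],[0,0,0]],"turn":[0,0,0,0,0,0,0,0],"claw":[0,0,0,0,0,0,0,0]}' >/dev/null; python3 st.py; for i in 1 2 3 ; do python3 -m creep '{"slide":[[0,0,0]],"turn":[0],"claw":[0]}' >/dev/null; python3 st.py; done
```

```text
[527.5 -98.3 235.1] [-3.1414 -0.      1.3687] F [-0.34 -0.22 -1.44] M [-0.074  0.039 -0.067]
[527.5 -98.2 235.2] [3.1415 0.     1.3688] F [-0.31  0.32 -1.74] M [-0.02   0.016  0.005]
[527.5 -98.2 235.2] [3.1416 0.     1.3688] F [ 0.97  1.18 -2.88] M [-0.088  0.076  0.014]
[527.5 -98.2 235.2] [3.1415 0.     1.3688] F [-0.46 -0.37 -0.95] M [-0.135  0.076  0.012]
```

```bash
python3 -m creep '{"slide":[[0,0,-0.1],[0,0,-0.1],[0,0,0]],"turn":[0,0,0],"claw":[0,0,0]}' >/dev/null; python3 st.py; for i in 1 2 3 ; do python3 -m creep '{"slide":[[0,0,0]],"turn":[0],"claw":[0]}' >/dev/null; python3 st.py; done
```

```text
[527.5 -98.2 233.1] [-3.1414 -0.      1.3688] F [-0.7  -0.01 -1.93] M [-0.019  0.04  -0.041]
[527.5 -98.3 233.2] [3.1415 0.     1.3688] F [-0.03 -0.11 -0.92] M [-0.066  0.075  0.005]
[527.5 -98.2 233.2] [3.1416 0.     1.3688] F [ 0.33  0.08 -2.06] M [0.011 0.045 0.038]
[527.5 -98.3 233.2] [3.1415 0.     1.3688] F [-0.96  0.7  -1.69] M [-0.058  0.053 -0.033]
```

```bash
python3 -m creep '{"slide":[[0,0,-0.1],[0.1,0.5,0],[0.1,0.5,0],[0.1,0.5,0],[0.1,0.5,0],[0.2,0.8,0],[0.2,0.8,0],[0,0,0]],"turn":[0,0,0,0,0,0,0,0],"claw":[0,0,0,0,0,0,0,0]}' ; python3 st.py
python3 - <<'E'
from h import *
q,_=snap('scene');p,_=snap('top')
cv2.imwrite('pics/pull.png',cv2.hconcat([cv2.resize(p[200:270,320:390],(400,400),interpolation=cv2.INTER_CUBIC),cv2.resize(q[250:340,280:370],(400,400),interpolation=cv2.INTER_CUBIC)])[:,:,::-1])
E
```

```text
clock: 19.08
eef_pos: [535.6, -61.6, 232.2]
eef_rot: [3.142, -0.0, 1.37]
wrist_force: [-0.0, -0.1, -1.6]
finger_gap: 17.7
finger_force: 40.0
[535.6 -61.6 232.2] [ 3.1416e+00 -1.0000e-04  1.3696e+00] F [-0.04 -0.1  -1.64] M [-0.066  0.098  0.006]
```

View pics/pull.png

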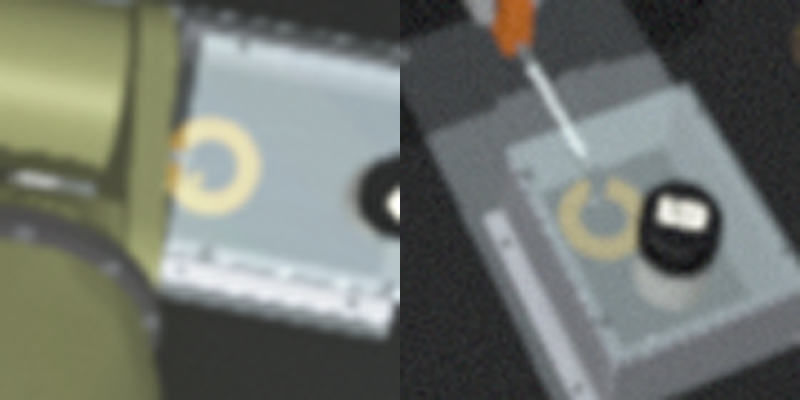

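The ring follows: the rod now crosses its front rim and the toe is in the hole (top crop 200,175). I keep drawing.

```bash
python3 -m creep '{"slide":[[0.2,0.9,0],[0.2,1,0],[0.2,1,0],[0.2,1,0],[0.2,1,0],[0.2,1,0],[0.2,1,0],[0.2,1,0]],"turn":[0,0,0,0,0,0,0,0],"claw":[0,0,0,0,0,0,0,0]}' >/dev/null;  python3 -m creep '{"slide":[[0.2,1,0],[0.1,0.5,0],[0,0,0],[0,0,0]],"turn":[0,0,0,0],"claw":[0,0,0,0]}'
python3 - <<'E'
from h import *
q,d=snap('scene')
for r in manip.cut_out('ring','scene')[:3]:
    P=pts('scene',d,r['mask']);print(r['score'],r['position'],np.median(P,0).round(1),rect(P))
w=q[220:320,270:350].astype(int);m=((w[...,0]-w[...,2])>30)&(w[...,0]>110)
m=np.pad(m,((220,100),(270,210)));P=pts('scene',d,m);P=P[P[:,2]<16];print(len(P),np.median(P,0).round(1),rect(P))
E
```

```text
clock: 20.68
eef_pos: [554.5, 31.6, 232.2]
eef_rot: [3.142, -0.0, 1.369]
wrist_force: [-1.0, 0.5, -2.3]
finger_gap: 17.8
finger_force: 40.0
0.48 [310.7, 273.0] [ 522.  -106.9    9.5] (array([ 526.4, -103.5]), array([43.2, 47.2]), 75.7)
208 [ 524.4 -103.5    9. ] (array([550.1, -43.7]), array([172.3,  52. ]), 69.8)
```

The ring lies at about (527,-103), i.e. mouth x ≈ -69, y ≈ -6 mm, clear of the cover. I ease the toe back to the hole's middle, lift it out and carry the hook home.

```bash
python3 -m creep '{"slide":[[-0.1,-0.6,0],[0,0,1],[0,0,1.5],[0,0,3],[0,0,4],[0,0,2.4],[0,0,0]],"turn":[0,0,0,0,0,0,0],"claw":[0,0,0,0,0,0,0]}' ; python3 -m creep '{"slide":[[-1,1.2,0],[-1,1.2,0],[-1.1,1.2,0],[-1.1,1.2,0],[-1.1,1.2,0],[-1.2,1.2,0],[-1.2,1.2,0],[-1.2,1,0]],"turn":[0.176,0.176,0.176,0.176,0.176,0.175,0.175,0.175],"claw":[0,0,0,0,0,0,0,0]}'>/dev/null; python3 -m creep '{"slide":[[0,0,0],[0,0,0],[0,0,0]],"turn":[0,0,0],"claw":[0,0,0]}'
python3 - <<'E'
from h import *
s=manip.read_state();print(s['eef_pos'],s['eef_rot'])
for c in ('top','scene'):
    p,d=snap(c)
    for r in manip.cut_out('ring',c)[:2]:
        P=pts(c,d,r['mask']);print(c,r['score'],r['position'],np.median(P,0).round(1),rect(P),np.percentile(P[:,2],[5,95]))
p,d=snap('scene');cv2.imwrite('pics/back.png',cv2.resize(p[120:300,170:410],(800,600),interpolation=cv2.INTER_CUBIC)[:,:,::-1])
E
```

```text
clock: 21.65
eef_pos: [553.5, 25.8, 353.7]
eef_rot: [3.137, -0.001, 1.369]
wrist_force: [0.2, -0.4, -2.0]
finger_gap: 17.8
finger_force: 40.0
clock: 23.02
eef_pos: [464.8, 119.4, 351.0]
eef_rot: [-3.141, -0.0, 2.771]
wrist_force: [-0.3, -0.7, -1.5]
finger_gap: 17.8
finger_force: 40.0
[464.81997017 119.42674243 350.95748468] [-3.14136287e+00 -2.34606064e-04  2.77106950e+00]
top 0.49 [331.3, 222.0] [ 528.2 -105.2    9.6] (array([ 527.8, -103.1]), array([43.7, 46.1]), 42.6) [ 5.25751895 13.8246389 ]
scene 0.71 [307.4, 267.5] [ 526.6 -100.7    9.4] (array([ 528.7, -100.6]), array([52.8, 47.5]), 54.0) [ 3.18727517 12.43835226]
```

View pics/back.png

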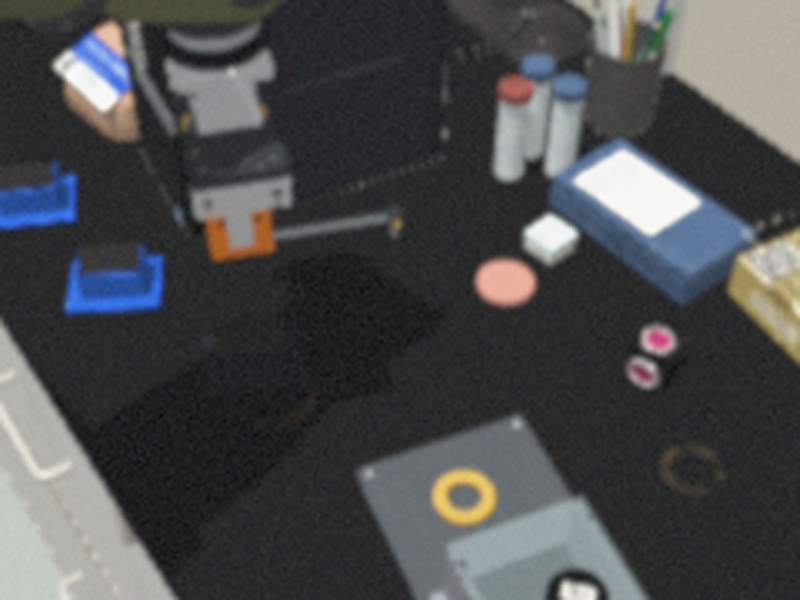

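The ring (crop 463,496) lies flat on the open plate, and the hook hangs level over the rest. I set it down.

```bash
python3 -m creep '{"slide":[[0,0.1,-3],[0,0,-3],[0,0,-2],[0,0,-1],[0,0,-0.5],[0,0,-0.3],[0,0,0],[0,0,0]],"turn":[0,0,0,0,0,0,0,0],"claw":[0,0,0,0,0,0,0,0]}' ; python3 st.py
```

```text
clock: 24.28
eef_pos: [464.6, 120.8, 253.6]
eef_rot: [3.141, 0.001, 2.774]
wrist_force: [-0.1, 0.0, -2.2]
finger_gap: 18.0
finger_force: 40.0
[464.6 120.8 253.6] [3.1412e+00 6.0000e-04 2.7738e+00] F [-0.07  0.02 -2.22] M [ 0.057  0.068 -0.009]
```

```bash
python3 -m creep '{"slide":[[0,0,-0.1],[0,0,-0.1],[0,0,-0.1],[0,0,-0.05],[0,0,0],[0,0,0]],"turn":[0,0,0,0,0,0],"claw":[0,0,0,0,0,0]}' >/dev/null; python3 st.py
```

```text
[464.5 120.8 249.7] [-3.1416 -0.      2.7738] F [-0.01 -0.12 -0.26] M [-0.078  0.17  -0.051]
```

```bash
python3 -m creep '{"slide":[[0,0,0],[0,0,0],[0,0,0],[0,0,0],[0,0,0],[0,0,0],[0,0,0],[0,0,0]],"turn":[0,0,0,0,0,0,0,0],"claw":[0.3,0.4,0.6,0.8,1,1,1,1]}'; python3 -m creep '{"slide":[[0,0,1],[0,0,3],[0,0,4],[0,0,4],[-4,0,2],[-4,0,0],[-5,2,0],[0,0,0]],"turn":[0,0,0,0,0,0,0,0],"claw":[1,1,1,1,1,1,1,1]}'
python3 - <<'E'
from h import *
for c in('scene','top'):
    p,d=snap(c);r=manip.cut_out('hook',c)[0];P=pts(c,d,orange(p)&r['mask']);t=P[P[:,2]>np.percentile(P[:,2],90)-6];print(c,rect(t),np.percentile(t[:,2],[5,50,95]))
    if c=='scene': cv2.imwrite('pics/end.png',cv2.resize(p[120:330,150:430],(800,600),interpolation=cv2.INTER_CUBIC)[:,:,::-1])
E
```

```text
clock: 26.02
eef_pos: [464.5, 120.8, 249.7]
eef_rot: [-3.142, 0.0, 2.774]
wrist_force: [0.3, -0.1, 0.3]
finger_gap: 92.9
finger_force: 0.0
clock: 27.02
eef_pos: [332.5, 141.2, 390.6]
eef_rot: [3.14, 0.001, 2.776]
wrist_force: [-0.5, -0.6, 0.2]
finger_gap: 94.0
finger_force: 0.0
scene (array([463.6, 119.7]), array([18.7, 47.6]), 68.5) [79.63086855 83.00768527 85.70296532]
top (array([464.7, 119.5]), array([17.5, 46. ]), 69.5) [80.25749117 83.53318206 87.19193275]
```

View pics/end.png

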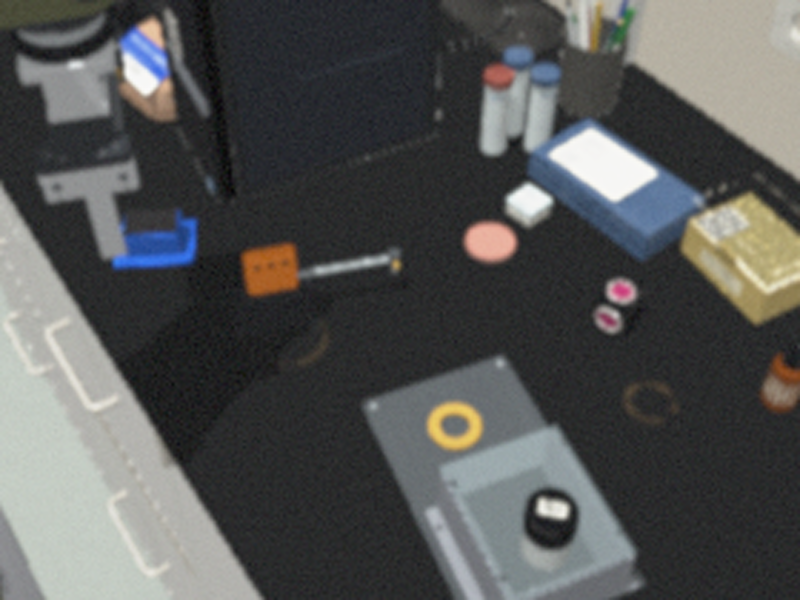

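The hook (crop 270,268) stands level on its rest, with its top at 83–84 mm as at the start. The ring (455,425) lies free on the open plate and the gripper is clear, so I hand in.

```bash
python3 -m creep '{"slide":[[0,0,0],[0,0,0],[0,0,0]],"turn":[0,0,0],"claw":[1,1,1]}'; python3 -c "
from cell import manip;print(manip.sign_off())"
```

```text
clock: 27.6
eef_pos: [334.7, 140.7, 389.6]
eef_rot: [-3.141, -0.0, 2.774]
wrist_force: [0.1, 1.2, 0.5]
finger_gap: 93.8
finger_force: 0.0
the job is handed in; nothing more can be done
None
```

I drew the ring out onto the open front of the base plate (centre about 69 mm before the mouth), stood the hook back on its black rest, and handed the job in at about 27.6 s; no verdict was returned.

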